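Third hand at the picture-frame mitre jig

TASK

A picture frame is being joined in the mitre jig and I need you as my third hand while I pin the corner. Take the yellow paint bottle off the jig and stand it upright on the bare table, then lay the single loose dark rail flat in its place along the jig's low fence, long edge to the fence, and push it lengthwise so that its mitre closes tight and flush on the clamped rail's mitre. Keep pushing until the sprung sled's red pointer stands in the green band, without running the sled to the end of its travel, and stay like that: finish while still holding the rail there under that pressure.

Things in the scene. Friction and masses are not known exactly. Their poses are not given: they have to be found in the camera images.
- jig: Mitre jig, screwed down: plywood bed 340 x 230 mm, 16 mm thick. Origin: centre of the bed's underside. x = pressing direction, towards the sled; z up. Sled, clamps and spring block fill x = 14 to 160, y = -85 to 110 mm, to 72 mm above the table. The loose rail's place: flat on the bed, axes parallel to the jig's, rail origin at x = -50 mm + sled_travel, y = -67 mm, z = 16 mm.
- fence (a point): On the jig: middle of the low steel fence's rubbing face, at the height of the bed (jig x = -55, y = -85, z = 16 mm). The fence runs along the jig's x, 200 mm long, 18 mm thick, 9 mm higher than the bed; its face looks to the jig's +y. Fingers that grip the rail must stay above it.
- sled_travel (a joint): Travel (m) along the jig's +x of the sprung steel sled, which carries the first rail: 0 = out, at rest; 0.018 = end of travel. Springs press back with 3.9 N at 0, plus 0.65 N per mm. The red pointer is in the green band from 0.006 to 0.014 (7.8 to 13 N at the sled; friction of the rail adds some newtons at the wrist).
- sled: The sprung sled with, on it, the dark wooden first rail: 180 mm long, 36 x 28 mm, held down by two red-handled toggle clamps. The first rail runs along the jig's +y and is mitred at 45 degrees in the corner next to the fence. Origin: coincides with the jig's origin when the sled is out; same axes. (The joined L at the far left of the table is the frame's other half.)
- rail: Loose straight dark wooden frame rail, 140 g, 36 mm wide (y), 28 high (z). Origin: mid-length, centre of underside; x along it, z up. Ends mitred at 45 degrees: outer edge (y = -18 mm) 200 mm long, inner (y = +18) 128. Rebated inner top edge: above 10 mm it is 28 mm wide (y = -18 to +10), below a lip reaches y = +18. Grip the 28 mm part, fingertips 10 to 14 mm above its underside.
- rail_tip (a point): On the loose rail: sharp outer tip of its +x mitre, at the underside (rail x = +100, y = -18 mm).
- first_tip (a point): On the first rail: sharp outer tip of its mitre, at the underside (jig x = 50 mm + sled_travel, y = -85, z = 16 mm). With the joint closed and flush, rail_tip coincides with it.
- pointer (a point): Tip of the red pointer on the sled, over the gauge strip; moves with the sled.
- gauge_mid (a point): Middle of the 8 mm long green band on the jig's white gauge strip, 41 mm above the table; the pointer stands over it at sled_travel = 0.010.
- bottle: Yellow squeeze paint bottle with black cap, closed, 47 mm diameter, 134 mm high (body to 112), about 85 g, standing on the jig's bed where the loose rail has to lie. Origin: centre of its underside, z up. The table is bare for 100 mm round x = +225, y = -30 mm, of the jig's frame, but for the jig itself.

How it is judged:
By the outcome, as a careful person would: the job done as asked, in the order asked, and still so for the second after the job is handed in, while the arm keeps its last pose, push and grip.
It also fails if it takes over 64 s, if anything falls off the work surface, if the arm or the gripper's body presses on something with over 40 N, if the wrist force passes 120 N, or if a joint passes its speed limit or range.

ROBOT

A 6-joint arm with a two-finger parallel gripper is mounted at the origin on the work surface; the furniture and walls round the work are solid. World frame = base frame: x ahead of the robot, y to its left, z up, the work surface at z = 0. Lengths are in m, angles in rad, forces in N, time in s.
With the tool pointing down it reaches from about 0.35 to 0.725 m from the base axis. Payload 6 kg.
Tool frame: the origin (TCP) lies on the centre line of the jaws, within the pads' length; the fingertips stand 8 mm ahead of it and the grasp point (between the pads) lies 11 mm behind it; z points along the fingers, y is the line along which they close (so a half turn about z gives the same grasp; the last joint's range is limited). The gripper opens to 85 mm and grips with 20 to 120 N. Pads are 22 mm wide; open, the fingers measure 114 mm over their backs; the gripper's body (76 mm by 85 mm) begins 54 mm behind the grasp point. The pads swing forward as they close: fully open they stand 13 mm farther back than shut.
Start: joints at [1.489, 0.04, 0.085, 0, -1.615, -0.334], TCP at [0.242, 0.549, 0.239] pointing down, gripper open.
Joint ranges: [-2.56, 2.56], [-1.29, 2.01], [-1.08, 1.49], [-3.29, 1.98], [-2.81, -0.18], [-2.99, 2.99]. Speed limits (rad/s): [2.57, 2.57, 3.01, 3.14, 3.14, 3.14].

INTERFACE

Orientations are given as a unit quaternion [x, y, z, w].
In Python, from bench import readout, cams, close_job, models gives the robot as it stands.
- The arm moves only by the tool move_arm, never from a script. Its argument "increments" is one flat list of numbers, 7 for each row, row after row: the shift along the tool's x, y, z as a fraction of full scale, then the turn, a rotation vector about the tool's x, y, z as a fraction of full scale, then the finger opening in mm, from 0 to 85.4. A call has exactly 5 rows; each row shifts and turns the commanded pose from where the row before left it, along the tool's axes as they then stand; what a row does not reach is not made up. Full scale, the value 1, is 75 cm for a shift and pi rad for a turn. A row lasts 1/10 s, in which the tool goes at most 50 mm and 8.59 degrees, less where a joint would pass 70% of its speed; a pose out of reach is approached as far as the arm can. A call with a number of a shift or a turn outside -1 to 1 is refused whole. A call with a gripper value outside its range is refused whole. The fingers move at their own pace and stop on an object; "force" is the grip in N (left out, the last holds). Time passes only in rows, so rows that do not move let the fingers close, or fill a call up. It gives the time, the measured TCP pose, the force, the opening and the grip force at its end, in the units of the state.
- readout.get_obs(): the state, without advancing time (a new reading comes with each control period).
- cams.get_image(name): name is "scene" or "top" or "wrist"; returns the picture (480x640x3 uint8, blue, green, red); there is no depth.
- cams.calibration(name): a dict with "fx", "fy", "cx", "cy" (pixels), "D" ([k1, k2, p1, p2, k3] as OpenCV has them; the pictures are not rectified), "R" (3x3) and "t" (3): a world point X has camera coordinates R X + t; the wrist camera has in their place "hand_eye" (4x4, takes a point from camera to tool coordinates, whose origin is the TCP and whose axes are the flange's). Camera axes: x right, y down, z forward; pixel columns grow to the right and rows downward; lengths in m; the calibration is good to about 2 mm. A picture is of the moment at which its call begins: read the wrist's pose just before it. calibration takes no time and is no camera call.
- close_job(): hands the job in; it is judged then, once.
Trained networks look in the newest picture that a camera, given by its name, has taken for a name from the list of things; names that differ only in an ending like _2 or _b are one class to them, and where a whole thing is asked for, a point or a joint stands for the part that bears it (a point fixed in the world has none). Each returns a list of dicts, best first, with "conf" (0 to 1); they miss things now and then, are a little off and sometimes report something else, mostly with a low value. They report only what shows in the picture. A call takes as long as a camera call.
- models.look_for(name, camera): "box" ([left, top, right, bottom] in pixels, round what is visible of it).
The state is a dict: "t": time; "joints": joint angles; "dq": joint speeds; "tau": joint torques, N m; "ee_pos": TCP position; "eef_rot": TCP orientation; "ft_force": force on the tool from outside, world axes, zero at the start; "ft_torque": the same for the moment, N m; "gripper_width": finger opening in m; "gripper_force": force on a finger pad.
Only numpy, scipy, OpenCV 4.12 (cv2) and the standard library are available. Lean on these libraries where they do the work, as an engineer would, in place of code of your own. Each camera call takes 0.05 s, during which the arm holds its last target. There are 200 camera calls.

## Working session

There is one attempt and no reset: what is moved stays moved. The work goes in short steps, Python scripts to look and compute and a tool call to move; the robot and the scene stay as the last step left them, time stands still between calls to the robot, and variables do not carry over. Pictures are saved under pics/ and viewed, at most 10 in all, crops included, and the job is handed in when it is done.

Besides the shell and the picture viewer there is one more tool, called as a command line: name --argument value ..., lists and objects as JSON in quotes. move_arm: Moves the arm, as the interface text tells. Its arguments: {"type":"object","properties":{"increments":{"type":"array"},"force":{"type":"number"}},"required":["increments"]}

```bash
mkdir -p pics; python3 - <<'E'
from bench import readout,cams,models
import cv2,numpy as np
o=readout.get_obs();print({k:np.round(o[k],3).tolist() for k in o})
for c in ["scene","top"]:
    im=cams.get_image(c);cv2.imwrite(f"pics/{c}0.png",im)
    for n in ["jig","rail","bottle","sled","pointer","fence","gauge_mid"]:
        print(c,n,[(np.round(d["box"]).tolist(),round(d["conf"],2)) for d in models.look_for(n,c)[:3]])
    k=cams.calibration(c);print({a:np.round(k[a],4).tolist() for a in k})
print(np.round(cams.calibration("wrist")["hand_eye"],4).tolist())
E
```

```text
{'t': 0.0, 'joints': [1.489, 0.041, 0.084, -0.0, -1.615, -0.334], 'dq': [0.0, 0.001, -0.001, -0.002, -0.0, 0.001], 'tau': [-0.001, -36.821, 34.741, 6.932, -0.005, 0.0], 'ee_pos': [0.242, 0.549, 0.238], 'eef_rot': [0.978, -0.206, -0.0, 0.001], 'ft_force': [0.616, -1.333, 0.065], 'ft_torque': [0.052, -0.001, 0.027], 'gripper_force': 0.0, 'gripper_width': 0.086}
scene jig [([250.0, 239.0, 480.0, 378.0], 0.77)]
scene rail [([184.0, 234.0, 256.0, 291.0], 0.62)]
scene bottle [([281.0, 223.0, 311.0, 300.0], 0.7)]
scene sled [([362.0, 252.0, 461.0, 340.0], 0.94)]
scene pointer [([361.0, 253.0, 458.0, 335.0], 0.92)]
scene fence [([245.0, 240.0, 480.0, 380.0], 0.62)]
scene gauge_mid [([243.0, 243.0, 480.0, 378.0], 0.85)]
{'fx': 445.4938, 'fy': 445.4938, 'cx': 314.7622, 'cy': 233.2555, 'D': [-0.0078, 0.0, 0.0, 0.0, 0.0], 'R': [[0.5568, -0.8306, -0.0035], [-0.4099, -0.2711, -0.8709], [0.7224, 0.4864, -0.4915]], 't': [-0.3015, 0.3137, 0.4191]}
top jig [([298.0, 207.0, 497.0, 351.0], 0.57), ([398.0, 220.0, 480.0, 319.0], 0.34)]
top rail [([232.0, 257.0, 257.0, 369.0], 0.93)]
top bottle []
top sled [([399.0, 222.0, 476.0, 317.0], 0.82)]
top pointer [([400.0, 218.0, 478.0, 317.0], 0.6)]
top fence [([301.0, 206.0, 498.0, 346.0], 0.73)]
top gauge_mid [([301.0, 210.0, 496.0, 348.0], 0.75)]
{'fx': 608.9064, 'fy': 608.9064, 'cx': 319.6693, 'cy': 236.5715, 'D': [0.0175, 0.0, 0.0, 0.0, 0.0], 'R': [[0.0052, -1.0, 0.0004], [-0.9823, -0.0052, -0.1873], [0.1873, 0.0006, -0.9823]], 't': [0.0402, 0.6168, 1.0417]}
[[0.0004, -0.9494, -0.314, 0.0821], [1.0, -0.0, 0.0012, 0.0012], [-0.0011, -0.314, 0.9494, -0.1348], [0.0, 0.0, 0.0, 1.0]]
```

```bash
python3 - <<'E'
import cv2
im=cv2.imread("pics/top0.png")[190:390,210:510];cv2.imwrite("pics/topc.png",cv2.resize(im,(800,533),interpolation=cv2.INTER_CUBIC))
E
```

```text
(no output)
```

View pics/topc.png

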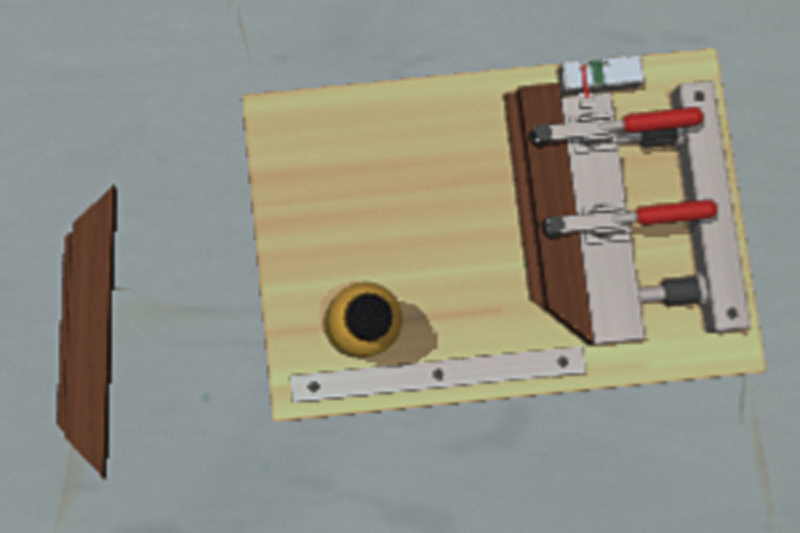

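View pics/scene0.png

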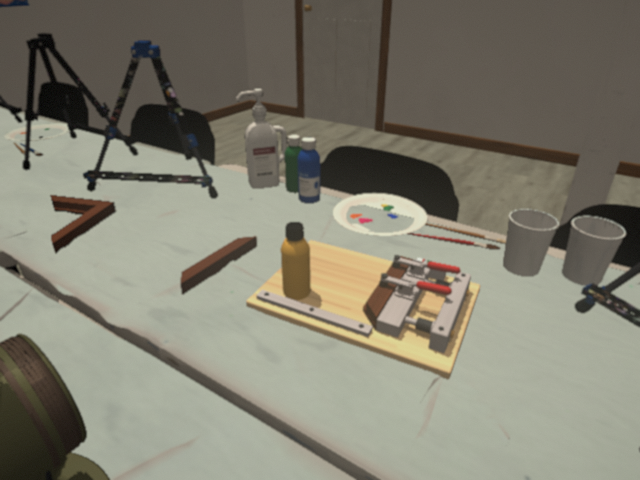

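The pictures show the jig right of centre with its x along image right (world -y). The bottle stands on the bed near the fence (crop 365,318). The rail is left of the jig at crop x 60-115, y 185-478, with its long outer edge facing right.

```bash
cat > h.py <<'E'
import numpy as np,cv2
from bench import readout,cams,models
from scipy.spatial.transform import Rotation as Rn
def ray(cam,uv,ee=None):
    k=cams.calibration(cam);K=np.array([[k["fx"],0,k["cx"]],[0,k["fy"],k["cy"]],[0,0,1]])
    n=cv2.undistortPoints(np.array(uv,float).reshape(-1,1,2),K,np.array(k["D"])).reshape(-1,2)
    d=np.c_[n,np.ones(len(n))]
    if "hand_eye" in k:
        H=np.array(k["hand_eye"]);R=Rn.from_quat(ee[1]).as_matrix()
        return R@H[:3,3]+ee[0],d@(R@H[:3,:3]).T
    R=np.array(k["R"]);return -R.T@np.array(k["t"]),d@R
def at(cam,uv,z,ee=None):
    c,d=ray(cam,uv,ee);return c+d*((np.broadcast_to(z,len(d))-c[2])/d[:,2])[:,None]
def fit(loc,w):  # 2D rigid: w=R loc+t
    a=np.array(loc);b=np.array(w)[:,:2];ca,cb=a.mean(0),b.mean(0)
    H=(a-ca).T@(b-cb);th=np.arctan2(H[0,1]-H[1,0],H[0,0]+H[1,1])
    R=np.array([[np.cos(th),-np.sin(th)],[np.sin(th),np.cos(th)]]);t=cb-R@ca
    return th,t,(a@R.T+t-b)
E
python3 - <<'E'
from h import *
g=cv2.cvtColor(cv2.imread("pics/top0.png"),cv2.COLOR_BGR2GRAY)
def px(c,sub=True):
    p=((np.array(c,float)+.5)/2.6667-.5+[210,190]).astype(np.float32).reshape(-1,1,2)
    if sub: cv2.cornerSubPix(g,p,(3,3),(-1,-1),(3,30,.01))
    return p.reshape(-1,2)
c=px([(245,95),(717,48),(765,370),(273,420)]);w=at("top",c,.016);print(c,w.round(4))
th,t,r=fit([(-.17,.115),(.17,.115),(.17,-.115),(-.17,-.115)],w);print("jig",th,t,r.round(4).tolist())
R=np.array([[np.cos(th),-np.sin(th)],[np.sin(th),np.cos(th)]])
b=at("top",px([(369,317)],False),.15);print("bottle",b,R.T@(b[0,:2]-t))
print("dest",R@[.225,-.03]+t,"railtarget",R@[-.05,-.067]+t)
for z,p in((.028,[(114,185),(105,478)]),):
  w=at("top",px(p),z);print(w,np.linalg.norm(w[0]-w[1]))
  th,t,r=fit([(.1,-.018),(-.1,-.018)],w);print("rail",th,t,r.tolist())
b=at("scene",[(294,226)],.15);print("bottle scene",b)
E
```

```text
[[301.41293 226.2931 ]
 [477.26685 207.53099]
 [496.1664  327.73853]
 [312.1107  346.89087]] [[ 0.6441  0.0779  0.016 ]
 [ 0.6821 -0.2545  0.016 ]
 [ 0.4572 -0.279   0.016 ]
 [ 0.4209  0.0561  0.016 ]]
jig -1.4623296055791932 [ 0.55108037 -0.09986107] [[0.0029, 0.0037], [0.0017, -0.0019], [-0.002, -0.0023], [-0.0025, 0.0006]]
bottle [[ 0.48084134 -0.00313783  0.15      ]] [-0.10375849 -0.05935556]
dest [ 0.54561386 -0.32678643] railtarget [ 0.47906141 -0.05740794]
[[0.5800513  0.1670438  0.028     ]
 [0.38030471 0.16818797 0.028     ]] 0.19974986500425929
rail -0.005728045495338171 [0.48028111 0.18561559] [[0.00012506544611201598, -7.163884002958643e-07], [-0.0001250654461120715, 7.163884002403531e-07]]
bottle scene [[ 0.47719325 -0.00518099  0.15      ]]
```

move_arm --increments '[0,0.06,0,0,0,-0.044,85,0.01,0.06,0,0,0,-0.044,85,0.02,0.06,0,0,0,-0.044,85,0.04,0.05,0,0,0,0,85,0.04,0.05,0,0,0,0,85]'

```text
t: 1.3
ee_pos: [0.2877, 0.3392, 0.2399]
eef_rot: [1.0, 0.001, 0.0, -0.001]
ft_force: [0.6, 0.7, 0.0]
gripper_width: 0.0852
gripper_force: 0.0
```

move_arm --increments '[0.04,0.05,0,0,0,0,85,0.04,0.05,0,0,0,0,85,0.04,0.05,0,0,0,0,85,0.04,0.05,0,0,0,0,85,0.03,0.05,0,0,0,0,85]'

```text
t: 1.8
ee_pos: [0.4308, 0.1511, 0.2395]
eef_rot: [1.0, -0.001, 0.0, -0.0]
ft_force: [0.6, 1.2, 0.7]
gripper_width: 0.0848
gripper_force: 0.0
```

move_arm --increments '[0.02,0.06,0,0,0,0,85,0.02,0.06,0,0,0,0,85,0.01,0.04,0,0,0,0,85,0,0.01,0,0,0,0,85,0,0,0,0,0,0,85]'

```text
t: 2.3
ee_pos: [0.4672, 0.0245, 0.2394]
eef_rot: [1.0, -0.002, 0.0, -0.0]
ft_force: [0.4, 0.8, 0.2]
gripper_width: 0.0851
gripper_force: 0.0
```

```bash
python3 - <<'E'
from h import *
o=readout.get_obs();print(o["ee_pos"],o["eef_rot"],o["joints"])
im=cams.get_image("wrist");cv2.imwrite("pics/w1.png",im)
np.save("w1.npy",np.r_[o["ee_pos"],o["eef_rot"]])
print([(n,[(d["box"],d["conf"]) for d in models.look_for(n,"wrist")[:2]]) for n in ("bottle","fence","jig")])
E
```

```text
[0.46721238 0.02451233 0.23937856] [ 9.99998446e-01 -1.76211293e-03  4.52994056e-05 -3.23236592e-06] [ 4.85893798e-01 -3.18041413e-01 -2.37383727e-01  3.68590699e-05
 -1.65137095e+00  1.08138127e+00]
[('bottle', [([326.0, 161.4, 391.6, 253.2], 0.8)]), ('fence', [([250.0, 1.1, 640.0, 260.1], 0.91)]), ('jig', [([251.0, 0.0, 640.0, 261.0], 0.93), ([110.4, 78.5, 177.3, 302.8], 0.34)])]
```

View pics/w1.png

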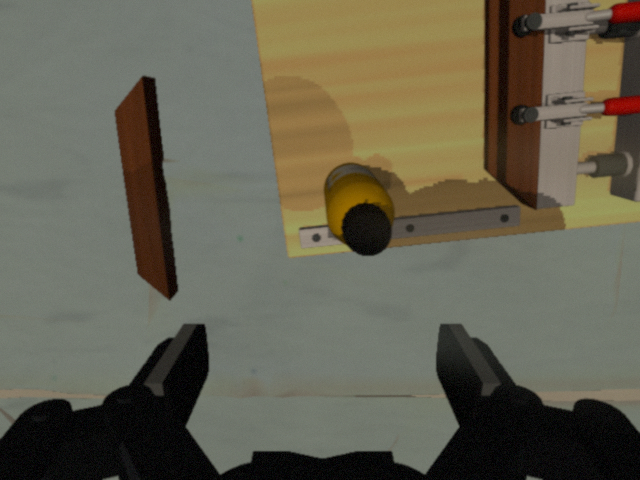

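```bash
python3 - <<'E'
from h import *
q=np.load("w1.npy");ee=(q[:3],q[3:])
g=cv2.cvtColor(cv2.imread("pics/w1.png"),cv2.COLOR_BGR2GRAY)
p=np.array([(290,257),(303,247),(300,228),(518,206),(520,223)],np.float32).reshape(-1,1,2)
cv2.cornerSubPix(g,p,(4,4),(-1,-1),(3,30,.01));p=p.reshape(-1,2);print(p)
w=at("wrist",p,[.016,.025,.025,.025,.025],ee);print(w.round(4))
th,t,r=fit(np.array([(-.17,-.115),(-.155,-.103),(-.155,-.085),(.045,-.085),(.045,-.103)]),w);print(th,t,r.round(4).tolist())
print("bottle cap",at("wrist",[(367,229)],.15,ee))
E
```

```text
[[288.25757 256.564  ]
 [303.      247.     ]
 [298.121   228.61227]
 [520.7359  202.68578]
 [517.34174 225.50397]]
[[ 0.4212  0.0546  0.016 ]
 [ 0.4336  0.04    0.025 ]
 [ 0.4511  0.0441  0.025 ]
 [ 0.4745 -0.1545  0.025 ]
 [ 0.4535 -0.1546  0.025 ]]
-1.4631745894192005 [ 0.55279083 -0.10107621] [[-0.001, 0.001], [0.0001, 0.0019], [0.0005, -0.0002], [-0.0014, -0.0004], [0.0017, -0.0023]]
bottle cap [[ 0.4856448  -0.00345641  0.15      ]]
```

move_arm --increments '[0.02,0.038,0,0,0,0,85,0,0,0.04,0,0,0,85,0,0,0.05,0,0,0,85,0,0,0.05,0,0,0,85,0,0,0.03,0,0,0,85]'

```text
t: 3.0
ee_pos: [0.4808, -0.0021, 0.1085]
eef_rot: [1.0, 0.0, -0.002, 0.0]
ft_force: [-0.6, -0.1, 0.4]
gripper_width: 0.0852
gripper_force: 0.0
```

move_arm --increments '[0,0,0.02,0,0,0,85,0,0,0,0,0,0,85,0,0,0,0,0,0,40,0,0,0,0,0,0,40,0,0,0,0,0,0,40]' --force 25

```text
t: 3.5
ee_pos: [0.4831, -0.0027, 0.0986]
eef_rot: [1.0, -0.0, 0.001, -0.0]
ft_force: [-0.3, 2.7, 7.0]
gripper_width: 0.0453
gripper_force: 25.4
```

move_arm --increments '[0,0,-0.03,0,0,0,40,0,0,-0.04,0,0,0,40,0,0,-0.04,0,0,0,40,0,0,-0.03,0,0,0,40,0.01,0.03,0,0,0,0,40]'

```text
t: 4.0
ee_pos: [0.4912, -0.0245, 0.2069]
eef_rot: [1.0, 0.001, 0.004, -0.001]
ft_force: [1.2, 0.0, -1.0]
gripper_width: 0.0452
gripper_force: 25.9
```

move_arm --increments '[0.01,0.05,0,0,0,0,40,0.01,0.05,0,0,0,0,40,0.01,0.05,0,0,0,0,40,0.01,0.05,0,0,0,0,40,0.01,0.05,0,0,0,0,40]'

```text
t: 4.5
ee_pos: [0.5272, -0.2148, 0.2025]
eef_rot: [1.0, -0.001, 0.001, 0.0]
ft_force: [0.1, 0.2, -0.8]
gripper_width: 0.0449
gripper_force: 25.9
```

move_arm --increments '[0.01,0.05,0,0,0,0,40,0.01,0.05,0,0,0,0,40,0.005,0.03,0,0,0,0,40,0,0.02,0,0,0,0,40,0,0,0,0,0,0,40]'

```text
t: 5.0
ee_pos: [0.5452, -0.3271, 0.2015]
eef_rot: [1.0, -0.002, -0.0, 0.0]
ft_force: [0.7, 1.1, -0.8]
gripper_width: 0.0449
gripper_force: 25.9
```

move_arm --increments '[0,0,0.04,0,0,0,40,0,0,0.05,0,0,0,40,0,0,0.04,0,0,0,40,0,0,0.018,0,0,0,40,0,0,0.004,0,0,0,40]'

```text
t: 5.5
ee_pos: [0.545, -0.3247, 0.0866]
eef_rot: [1.0, -0.0, -0.001, -0.0]
ft_force: [0.0, -0.7, 0.1]
gripper_width: 0.0453
gripper_force: 25.9
```

move_arm --increments '[0,0,0.002,0,0,0,40,0,0,0.002,0,0,0,40,0,0,0.001,0,0,0,40,0,0,0,0,0,0,40,0,0,0,0,0,0,40]'

```text
t: 6.0
ee_pos: [0.5458, -0.3258, 0.0847]
eef_rot: [1.0, -0.001, 0.0, 0.0]
ft_force: [-0.4, -0.6, -0.7]
gripper_width: 0.0451
gripper_force: 25.9
```

move_arm --increments '[0,0,0.002,0,0,0,40,0,0,0.001,0,0,0,40,0,0,0,0,0,0,40,0,0,0,0,0,0,40,0,0,0,0,0,0,40]'

```text
t: 6.5
ee_pos: [0.5459, -0.3257, 0.0826]
eef_rot: [1.0, -0.0, 0.0, 0.0]
ft_force: [-0.9, 1.7, 5.8]
gripper_width: 0.0454
gripper_force: 26.6
```

move_arm --increments '[0,0,0,0,0,0,55,0,0,0,0,0,0,85,0,0,0,0,0,0,85,0,0,-0.01,0,0,0,85,0,0,-0.03,0,0,0,85]'

```text
t: 7.0
ee_pos: [0.5443, -0.3251, 0.1096]
eef_rot: [1.0, -0.001, -0.002, -0.001]
ft_force: [-0.6, 0.4, -0.2]
gripper_width: 0.0848
gripper_force: 0.0
```

move_arm --increments '[0,0,-0.04,0,0,0,85,0,0,-0.05,0,0,0,85,0,0,-0.05,0,0,0,85,0,-0.05,-0.01,0,0,0,85,0,-0.05,0,0,0,0,85]'

```text
t: 7.5
ee_pos: [0.5461, -0.2508, 0.2274]
eef_rot: [1.0, -0.002, 0.002, 0.001]
ft_force: [1.1, 0.6, -1.0]
gripper_width: 0.0851
gripper_force: 0.0
```

move_arm --increments '[0,-0.05,0,0,0,0,85,0,-0.05,0,0,0,0,85,0,-0.05,0,0,0,0,85,-0.01,-0.03,0,0,0,0,85,-0.01,0,0,0,0,0,85]'

```text
t: 8.0
ee_pos: [0.5307, -0.1134, 0.2249]
eef_rot: [1.0, 0.001, 0.0, -0.0]
ft_force: [0.3, -0.2, 0.9]
gripper_width: 0.0849
gripper_force: 0.0
```

```bash
python3 - <<'E'
from h import *
o=readout.get_obs();print(o["ee_pos"],o["eef_rot"])
im=cams.get_image("wrist");cv2.imwrite("pics/w2.png",im)
np.save("w2.npy",np.r_[o["ee_pos"],o["eef_rot"]])
print([(n,[(d["box"],d["conf"]) for d in models.look_for(n,"wrist")[:2]]) for n in ("bottle","fence","rail")])
E
```

```text
[ 0.53071976 -0.11335049  0.22490139] [ 9.99999313e-01  1.09885256e-03  3.80611530e-04 -1.48551833e-04]
[('bottle', [([531.5, 164.3, 639.3, 249.2], 0.86)]), ('fence', [([81.3, 23.5, 506.4, 326.6], 0.61)]), ('rail', [([0.0, 156.4, 46.9, 365.3], 0.73)])]
```

View pics/w2.png

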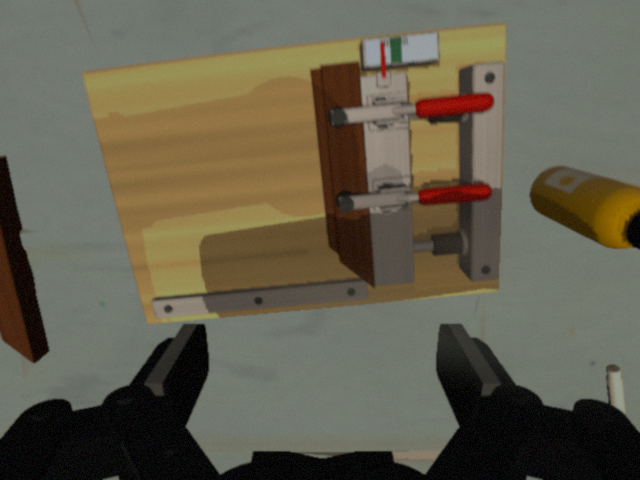

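```bash
python3 - <<'E'
from h import *
q=np.load("w2.npy");ee=(q[:3],q[3:])
g=cv2.cvtColor(cv2.imread("pics/w2.png"),cv2.COLOR_BGR2GRAY)
p=np.array([(85,73),(506,25),(498,291),(148,322),(155,315),(153,299),(366,282),(367,296)],np.float32).reshape(-1,1,2)
cv2.cornerSubPix(g,p,(4,4),(-1,-1),(3,30,.01));p=p.reshape(-1,2);print(p.round(1).tolist())
w=at("wrist",p,[.016]*4+[.025]*4,ee);print(w.round(4).tolist())
L=np.array([(-.17,.115),(.17,.115),(.17,-.115),(-.17,-.115),(-.155,-.103),(-.155,-.085),(.045,-.085),(.045,-.103)])
th,t,r=fit(L,w);print(th,t,r.round(4).tolist())
th,t,r=fit(L[:4],w[:4]);print(th,t,r.round(4).tolist())
E
```

```text
[[83.69999694824219, 73.5], [504.6000061035156, 24.700000762939453], [498.20001220703125, 288.79998779296875], [147.39999389648438, 322.70001220703125], [155.0, 315.0], [151.60000610351562, 299.5], [366.0, 282.0], [367.0, 296.0]]
[[0.6451, 0.0761, 0.016], [0.6805, -0.2562, 0.016], [0.4581, -0.281, 0.016], [0.4215, 0.0535, 0.016], [0.4347, 0.0407, 0.025], [0.4506, 0.0418, 0.025], [0.4688, -0.1551, 0.025], [0.4549, -0.1566, 0.025]]
-1.4655250809326874 [ 0.55141198 -0.10201539] [[0.0029, 0.003], [0.0031, -0.0028], [-0.0032, -0.0022], [-0.0023, 0.0015], [-0.002, 0.0006], [-0.0, 0.0014], [0.0028, -0.0006], [-0.0012, -0.001]]
-1.4636934655663036 [ 0.55129401 -0.10191052] [[0.0024, 0.0033], [0.0033, -0.0024], [-0.0029, -0.0022], [-0.0027, 0.0013]]
```

move_arm --increments '[-0.01,-0.05,0,0,0,0,85,-0.01,-0.06,0,0,0,0,85,-0.01,-0.06,0,0,0,0,85,-0.01,-0.06,0,0,0,0,85,-0.01,-0.06,0,0,0,0,85]'

```text
t: 8.7
ee_pos: [0.4935, 0.1026, 0.2244]
eef_rot: [1.0, -0.002, 0.0, 0.0]
ft_force: [1.2, 0.4, 0.1]
gripper_width: 0.0849
gripper_force: 0.0
```

move_arm --increments '[-0.01,-0.06,0.04,0,0,0,85,-0.007,-0.046,0.04,0,0,0,85,0,0,0.05,0,0,0,85,0,0,0.04,0,0,0,85,0,0,0,0,0,0,85]'

```text
t: 9.2
ee_pos: [0.4796, 0.1758, 0.0944]
eef_rot: [1.0, -0.001, -0.004, 0.002]
ft_force: [-0.4, -0.5, -0.5]
gripper_width: 0.0851
gripper_force: 0.0
```

```bash
python3 - <<'E'
from h import *
o=readout.get_obs();print(o["ee_pos"],o["eef_rot"],o["joints"])
im=cams.get_image("wrist");cv2.imwrite("pics/w3.png",im)
np.save("w3.npy",np.r_[o["ee_pos"],o["eef_rot"]])
print([(n,[(d["box"],d["conf"]) for d in models.look_for(n,"wrist")[:2]]) for n in ("rail",)])
E
```

```text
[0.47958068 0.17580279 0.09438448] [ 0.99998948 -0.00118806 -0.00375015  0.00236029] [ 0.7450788  -0.16208004 -0.37230985 -0.00165956 -1.36927858  0.82368063]
[('rail', [([266.2, 70.5, 335.3, 421.4], 0.95)])]
```

View pics/w3.png

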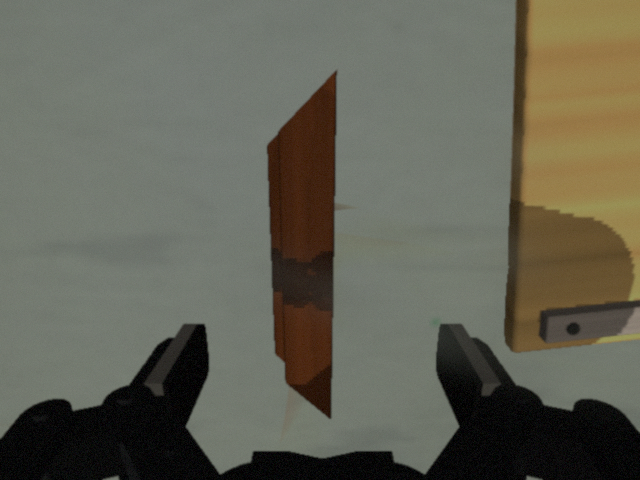

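```bash
python3 - <<'E'
from h import *
q=np.load("w3.npy");ee=(q[:3],q[3:])
w=at("wrist",[(337,71),(331,418)],.028,ee);print(w,np.linalg.norm(w[0]-w[1]))
th,t,r=fit([(.1,-.018),(-.1,-.018)],w);print(th,t,r.round(4).tolist())
E
```

```text
[[0.57995427 0.1665205  0.028     ]
 [0.38226117 0.16826708 0.028     ]] 0.1977008135460363
-0.008834558371741744 [0.48126674 0.18539309] [[0.0011, -0.0], [-0.0011, 0.0]]
```

move_arm --increments '[0,0,0.03,0,0,0,85,0,0,0.03,0,0,0,85,0,0,0.02,0,0,0,85,0,0,0.01,0,0,0,60,0,0,0,0,0,0,60]'

```text
t: 9.8
ee_pos: [0.4818, 0.1774, 0.032]
eef_rot: [1.0, -0.001, -0.0, 0.0]
ft_force: [-0.1, 0.1, 0.2]
gripper_width: 0.0606
gripper_force: 0.0
```

move_arm --increments '[0,-0.005,0.008,0,0,0,60,0,0,0.008,0,0,0,60,0,0,0,0,0,0,60,0,0,0,0,0,0,60,0,0,0,0,0,0,60]'

```text
t: 10.3
ee_pos: [0.4817, 0.1815, 0.0202]
eef_rot: [1.0, -0.0, 0.0, -0.0]
ft_force: [-0.5, -0.0, 1.3]
gripper_width: 0.0599
gripper_force: 0.0
```

move_arm --increments '[0,0,0,0,0,0,40,0,0,0,0,0,0,25,0,0,0,0,0,0,20,0,0,0,0,0,0,20,0,0,0,0,0,0,20]' --force 80

```text
t: 10.8
ee_pos: [0.4818, 0.1815, 0.0204]
eef_rot: [1.0, -0.0, 0.0, -0.0]
ft_force: [-1.0, 0.1, 4.1]
gripper_width: 0.0261
gripper_force: 81.6
```

move_arm --increments '[0,0,-0.01,0,0,0,20,0,0,-0.03,0,0,0,20,0,0,-0.04,0,0,0.02,20,0,0,0,0,0,0.04,20,0,0,0,0,0,0.044,20]'

```text
t: 11.3
ee_pos: [0.4816, 0.1816, 0.0806]
eef_rot: [0.986, -0.166, 0.0, -0.001]
ft_force: [-0.2, 0.3, -3.1]
gripper_width: 0.0264
gripper_force: 81.0
```

move_arm --increments '[0,0,0,0,0,0.045,20,0,0,0,0,0,0.045,20,0,0,0,0,0,0.045,20,0,0,0,0,0,0.045,20,0,0,0,0,0,0.045,20]'

```text
t: 11.8
ee_pos: [0.481, 0.1811, 0.0793]
eef_rot: [0.868, -0.497, -0.0, 0.001]
ft_force: [-0.3, -0.4, -2.2]
gripper_width: 0.0261
gripper_force: 80.9
```

move_arm --increments '[0,0,0,0,0,0.045,20,0,0,0,0,0,0.045,20,0,0,0,0,0,0.03,20,0,0,0,0,0,0.015,20,0,0,0,0,0,0,20]'

```text
t: 12.3
ee_pos: [0.4811, 0.1812, 0.0794]
eef_rot: [0.745, -0.667, -0.0, 0.001]
ft_force: [0.4, 0.8, -1.1]
gripper_width: 0.0261
gripper_force: 80.9
```

```bash
cat >> h.py <<'E'
JT=np.array([.5515,-.1015]);JH=-1.4635
def st():
    o=readout.get_obs();R=Rn.from_quat(o["eef_rot"]).as_matrix();c,s=np.cos(JH),np.sin(JH)
    J=np.array([[c,s],[-s,c]]);d=o["ee_pos"][:2]-JT
    yaw=np.arctan2(R[1,0],R[0,0])
    print("t",round(o["t"],2),"tcp jig mm",(J@d*1e3).round(1),"z",round(o["ee_pos"][2]*1e3,1),"yaw-JH",round(yaw-JH,4),"F jig",(J@o["ft_force"][:2]).round(1),round(o["ft_force"][2],1),"Tz",round(o["ft_torque"][2],2),"tilt",R[:2,2].round(4),"w",o["gripper_width"])
    return o
E
python3 -c "from h import *;st()"
```

```text
t 12.3 tcp jig mm [-288.6  -39.7] z 79.4 yaw-JH 0.0042 F jig [-0.7  0.5] -1.1 Tz -0.02 tilt [-0.0012 -0.0006] w 0.026113460681813777
```

move_arm --increments '[0.05,0.01,0,0,0,0.001,20,0.06,0.01,0,0,0,0,20,0.06,0.01,0,0,0,0,20,0.06,0.006,0,0,0,0,20,0.03,0,0,0,0,0,20]'

```text
t: 12.8
ee_pos: [0.4752, -0.0181, 0.0798]
eef_rot: [0.744, -0.668, -0.0, 0.0]
ft_force: [0.3, -0.6, -1.4]
gripper_width: 0.0261
gripper_force: 80.9
```

move_arm --increments '[0.01,0,0,0,0,0,20,0,0,0,0,0,0,20,0,0,0,0,0,0,20,0,0,0,0,0,0,20,0,0,0,0,0,0,20]'

```text
t: 13.3
ee_pos: [0.4768, -0.022, 0.0798]
eef_rot: [0.745, -0.667, -0.0, 0.0]
ft_force: [-0.4, 0.9, -1.4]
gripper_width: 0.0261
gripper_force: 80.9
```

```bash
python3 - <<'E'
from h import *
o=st()
im=cams.get_image("wrist");cv2.imwrite("pics/w4.png",im)
np.save("w4.npy",np.r_[o["ee_pos"],o["eef_rot"]])
E
```

```text
t 13.3 tcp jig mm [-87.1 -65.7] z 79.8 yaw-JH 0.0032 F jig [-0.9 -0.3] -1.4 Tz -0.0 tilt [-0.0001 -0.    ] w 0.02608416864473445
```

View pics/w4.png

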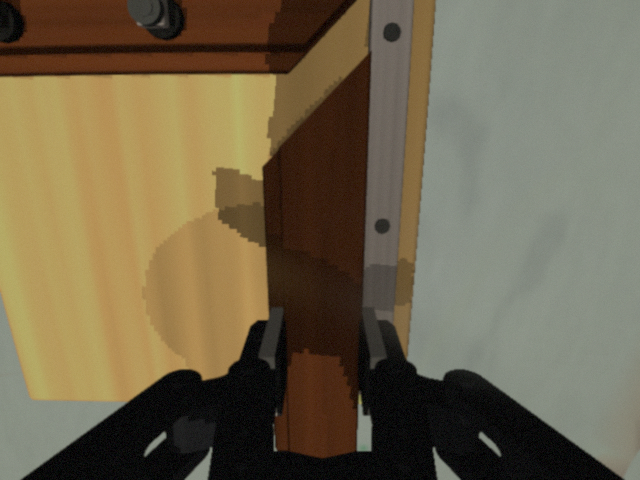

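```bash
python3 - <<'E'
from h import *
q=np.load("w4.npy");ee=(q[:3],q[3:]);im=cv2.imread("pics/w4.png")
c,s=np.cos(JH),np.sin(JH);J=np.array([[c,s],[-s,c]])
for v in (20,100,150,200):
    g=im[v,340:450].astype(int).sum(1);d=np.abs(np.diff(g));k=[i for i in range(1,len(d)-1) if d[i]>40 and d[i]>=d[i-1] and d[i]>d[i+1]]
    u=[340+i+1 for i in k]
    for a in u:
        print(v,a,{z:((J@(at("wrist",[(a,v)],z,ee)[0,:2]-JT))*1e3).round(1).tolist() for z in (.016,.025,.087)})
print("tip",J@(at("wrist",[(371,55)],.0875,ee)[0,:2]-JT))
E
```

```text
20 369 {0.016: [36.1, -85.6], 0.025: [34.2, -84.7], 0.087: [21.5, -78.2]}
20 372 {0.016: [36.1, -87.0], 0.025: [34.2, -86.0], 0.087: [21.5, -79.1]}
20 412 {0.016: [36.3, -104.7], 0.025: [34.4, -102.9], 0.087: [21.6, -90.5]}
20 435 {0.016: [36.4, -115.0], 0.025: [34.5, -112.7], 0.087: [21.7, -97.1]}
100 370 {0.016: [2.4, -87.3], 0.025: [2.0, -86.3], 0.087: [-0.2, -79.3]}
100 429 {0.016: [2.6, -114.9], 0.025: [2.3, -112.6], 0.087: [-0.0, -97.0]}
150 368 {0.016: [-20.5, -87.2], 0.025: [-19.8, -86.2], 0.087: [-14.8, -79.2]}
150 425 {0.016: [-20.3, -114.8], 0.025: [-19.6, -112.6], 0.087: [-14.7, -97.0]}
200 366 {0.016: [-45.0, -87.1], 0.025: [-43.2, -86.1], 0.087: [-30.6, -79.2]}
200 421 {0.016: [-44.9, -114.8], 0.025: [-43.0, -112.5], 0.087: [-30.5, -96.9]}
tip [ 0.01220963 -0.079049  ]
```

move_arm --increments '[0,0.004,0.01,0,0,0.001,20,0,0,0.02,0,0,0,20,0,0,0.015,0,0,0,20,0,0,0.006,0,0,0,20,0,0,0,0,0,0,20]'

```text
t: 13.85
ee_pos: [0.4733, -0.0233, 0.0407]
eef_rot: [0.743, -0.669, -0.0, 0.001]
ft_force: [0.2, 0.0, -1.9]
gripper_width: 0.0264
gripper_force: 80.9
```

move_arm --increments '[0,0,0.003,0,0,0,20,0,0,0.002,0,0,0,20,0,0,0,0,0,0,20,0,0,0,0,0,0,20,0,0,0,0,0,0,20]'

```text
t: 14.35
ee_pos: [0.4739, -0.0232, 0.0381]
eef_rot: [0.743, -0.669, 0.0, -0.0]
ft_force: [0.5, -0.4, -2.2]
gripper_width: 0.026
gripper_force: 80.9
```

```bash
python3 -c "from h import *;st()"
```

```text
t 14.35 tcp jig mm [-86.2 -68.7] z 38.1 yaw-JH -0.0016 F jig [0.4 0.4] -2.2 Tz 0.05 tilt [ 0.0004 -0.    ] w 0.025998545749435997
```

move_arm --increments '[0,0,0.001,0,0,0,20,0,0,0.001,0,0,0,20,0,0,0,0,0,0,20,0,0,0,0,0,0,20,0,0,0,0,0,0,20]'

```text
t: 14.85
ee_pos: [0.4739, -0.0232, 0.0365]
eef_rot: [0.743, -0.669, 0.0, -0.0]
ft_force: [0.9, -0.2, -1.4]
gripper_width: 0.0256
gripper_force: 81.0
```

move_arm --increments '[0,0,0.0005,0,0,0,20,0,0,0.0005,0,0,0,20,0,0,0,0,0,0,20,0,0,0,0,0,0,20,0,0,0,0,0,0,20]'

```text
t: 15.35
ee_pos: [0.474, -0.0232, 0.0364]
eef_rot: [0.744, -0.669, 0.0, -0.0]
ft_force: [-2.5, 0.3, 4.8]
gripper_width: 0.0263
gripper_force: 81.8
```

move_arm --increments '[0,0.001,0,0,0,0,20,0,0.001,0,0,0,0,20,0,0.001,0,0,0,0,20,0,0.0005,0,0,0,0,20,0,0,0,0,0,0,20]'

```text
t: 15.85
ee_pos: [0.472, -0.0234, 0.0364]
eef_rot: [0.744, -0.669, 0.001, -0.001]
ft_force: [3.7, 0.2, 4.5]
gripper_width: 0.026
gripper_force: 81.8
```

```bash
python3 -c "from h import *;st()"
```

```text
t 15.85 tcp jig mm [-86.2 -70.7] z 36.4 yaw-JH -0.0013 F jig [0.2 3.7] 4.5 Tz 0.02 tilt [0.0022 0.    ] w 0.02597205194193891
```

move_arm --increments '[0,0.0007,0,0,0,0,20,0,0,0,0,0,0,20,0,0.0007,0,0,0,0,20,0,0,0,0,0,0,20,0,0,0,0,0,0,20]'

```text
t: 16.35
ee_pos: [0.4711, -0.0234, 0.0364]
eef_rot: [0.744, -0.669, 0.001, -0.001]
ft_force: [4.9, 0.9, 5.6]
gripper_width: 0.0262
gripper_force: 81.8
```

```bash
python3 -c "from h import *;st()"
```

```text
t 16.35 tcp jig mm [-86.2 -71.5] z 36.4 yaw-JH -0.0012 F jig [-0.4  5. ] 5.6 Tz 0.01 tilt [0.0025 0.0001] w 0.026200617191186916
```

move_arm --increments '[0,0.0007,0,0,0,0,20,0,0,0,0,0,0,20,0,0.0007,0,0,0,0,20,0,0,0,0,0,0,20,0,0,0,0,0,0,20]'

```text
t: 16.85
ee_pos: [0.471, -0.0234, 0.0365]
eef_rot: [0.744, -0.669, 0.002, -0.002]
ft_force: [9.5, -0.2, 0.5]
gripper_width: 0.0261
gripper_force: 81.3
```

```bash
python3 -c "from h import *;st()"
```

```text
t 16.85 tcp jig mm [-86.2 -71.6] z 36.5 yaw-JH -0.0011 F jig [1.2 9.5] 0.5 Tz 0.1 tilt [0.0048 0.0004] w 0.026130029658387496
```

move_arm --increments '[0.004,-0.0008,0.0004,0,0,0,20,0.01,0,0,0,0,0,20,0.01,0,0,0,0,0,20,0.01,0,0,0,0,0,20,0.006,0,0,0,0,0,20]'

```text
t: 17.35
ee_pos: [0.4742, -0.0523, 0.0364]
eef_rot: [0.744, -0.668, 0.0, -0.002]
ft_force: [2.9, 6.9, 7.3]
gripper_width: 0.0259
gripper_force: 82.2
```

```bash
python3 - <<'E'
from h import *
st();im=cams.get_image("top");cv2.imwrite("pics/t2.png",cv2.resize(im[200:350,290:490],(800,600),interpolation=cv2.INTER_CUBIC))
E
```

```text
t 17.35 tcp jig mm [-57.2 -71.6] z 36.4 yaw-JH -0.0009 F jig [-6.5  3.6] 7.3 Tz 0.14 tilt [0.0032 0.0024] w 0.02590875247704472
```

View pics/t2.png

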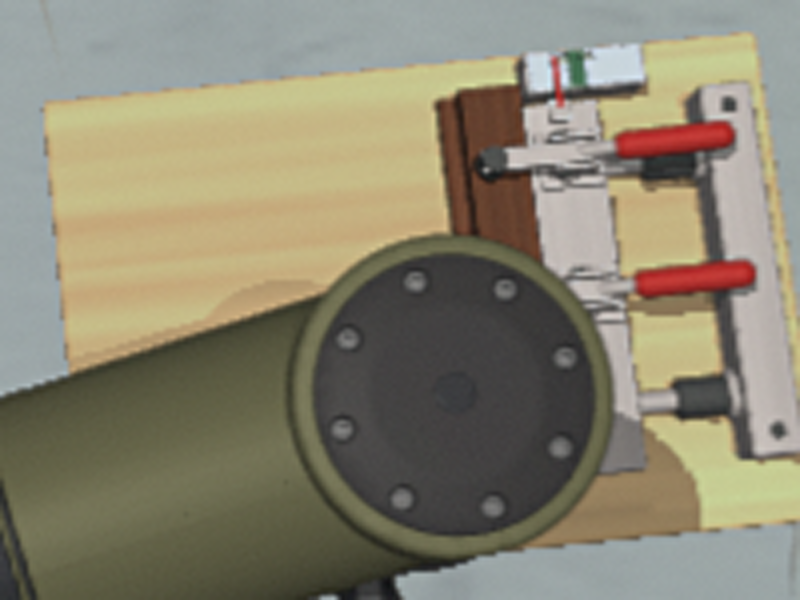

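The top view shows the pointer at crop (557,75), left of the green band at (577,68), so the sled is still at rest.

move_arm --increments '[0.003,0,0,0,0,0,20,0.003,0,0,0,0,0,20,0.001,0,0,0,0,0,20,0,0,0,0,0,0,20,0,0,0,0,0,0,20]'

```text
t: 17.9
ee_pos: [0.4747, -0.0574, 0.0364]
eef_rot: [0.744, -0.668, 0.001, -0.002]
ft_force: [4.0, 6.0, 7.7]
gripper_width: 0.0258
gripper_force: 82.2
```

```bash
python3 -c "from h import *;st()"
```

```text
t 17.9 tcp jig mm [-52.1 -71.6] z 36.4 yaw-JH -0.0008 F jig [-5.5  4.6] 7.7 Tz 0.02 tilt [0.0033 0.0021] w 0.025813406031842064
```

move_arm --increments '[0.002,0,0,0,0,0,20,0.002,0,0,0,0,0,20,0.002,0,0,0,0,0,20,0,0,0,0,0,0,20,0,0,0,0,0,0,20]'

```text
t: 18.4
ee_pos: [0.4751, -0.0607, 0.0364]
eef_rot: [0.744, -0.668, -0.0, -0.003]
ft_force: [1.7, 11.8, 10.2]
gripper_width: 0.026
gripper_force: 82.5
```

```bash
python3 -c "from h import *;st()"
```

```text
t 18.4 tcp jig mm [-48.7 -71.6] z 36.4 yaw-JH -0.0005 F jig [-11.6   2.9] 10.2 Tz -0.01 tilt [0.003  0.0041] w 0.02601099223565122
```

move_arm --increments '[0.003,0,0,0,0,0,20,0.003,0,0,0,0,0,20,0.003,0,0,0,0,0,20,0.002,0,0,0,0,0,20,0,0,0,0,0,0,20]'

```text
t: 18.9
ee_pos: [0.4759, -0.0679, 0.0364]
eef_rot: [0.744, -0.668, -0.001, -0.003]
ft_force: [-0.9, 16.9, 11.9]
gripper_width: 0.0259
gripper_force: 82.7
```

```bash
python3 - <<'E'
from h import *
o=st();im=cams.get_image("top");a=cv2.resize(im[200:240,400:460],(600,400),interpolation=cv2.INTER_CUBIC)
w=cams.get_image("wrist");np.save("w5.npy",np.r_[o["ee_pos"],o["eef_rot"]]);cv2.imwrite("pics/w5.png",w)
w=cv2.resize(w[0:260,200:460],(400,400),interpolation=cv2.INTER_CUBIC)
cv2.imwrite("pics/t3.png",cv2.resize(np.hstack([a,w]),(800,320)))
E
```

```text
t 18.9 tcp jig mm [-41.5 -71.6] z 36.4 yaw-JH -0.0003 F jig [-16.9   0.9] 11.9 Tz 0.0 tilt [0.0029 0.0061] w 0.025886940162944322
```

View pics/t3.png

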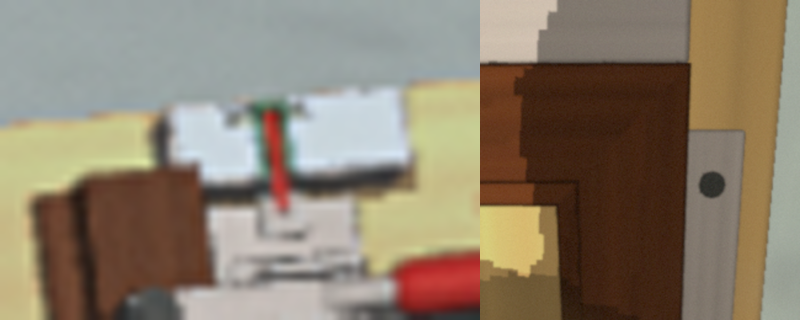

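The pointer (272) stands inside the green band (257–290), near its middle, and the wrist view shows the corner closed and flush. I'll hold for half a second and check the seam.

move_arm --increments '[0,0,0,0,0,0,20,0,0,0,0,0,0,20,0,0,0,0,0,0,20,0,0,0,0,0,0,20,0,0,0,0,0,0,20]'

```text
t: 19.5
ee_pos: [0.4759, -0.0679, 0.0364]
eef_rot: [0.744, -0.668, -0.001, -0.003]
ft_force: [-0.8, 16.4, 11.4]
gripper_width: 0.0261
gripper_force: 82.7
```

```bash
python3 - <<'E'
from h import *
st();im=cams.get_image("top");a=cv2.resize(im[200:230,415:445],(400,400),interpolation=cv2.INTER_CUBIC)
w=cams.get_image("wrist");w=cv2.resize(w[40:190,240:390],(400,400),interpolation=cv2.INTER_CUBIC)
w=cv2.convertScaleAbs(w,alpha=2)
cv2.imwrite("pics/t4.png",np.hstack([a,w]))
print([(d["box"],d["conf"]) for d in models.look_for("bottle","scene")[:1]])
s=cams.get_image("scene");print([(d["box"],d["conf"]) for d in models.look_for("bottle","scene")[:2]])
E
```

```text
t 19.5 tcp jig mm [-41.5 -71.6] z 36.4 yaw-JH -0.0002 F jig [-16.4   0.9] 11.4 Tz -0.05 tilt [0.0029 0.0058] w 0.026102506456422717
[([280.6, 223.0, 310.7, 300.0], 0.7)]
[([482.7, 276.0, 534.4, 361.7], 0.69), ([247.4, 240.3, 479.9, 377.2], 0.59)]
```

View pics/t4.png

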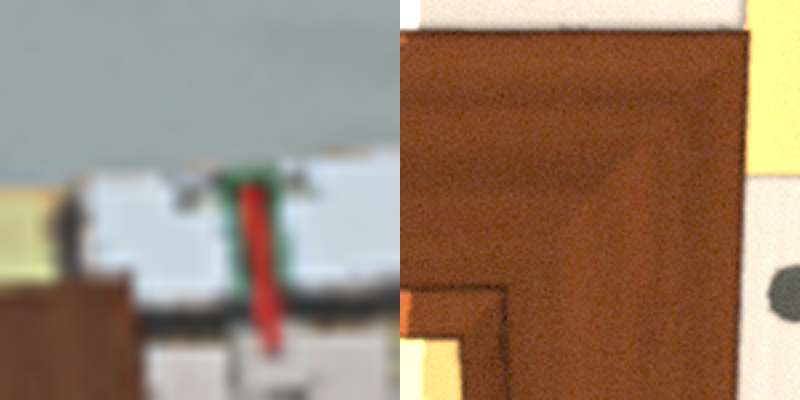

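The mitre is closed with no gap and the corner is flush. The pointer is centred in the green band and the reading is steady. The bottle shows upright on the table in the scene view (box about 85 px high). I'm handing in now.

```bash
python3 -c "
from bench import close_job
print(close_job())"
```

```text
the job is handed in; nothing more can be done
None
```

The job is handed in: the bottle stands upright on the bare table, and the rail lies against the fence with its mitre closed flush. The arm is still holding it there, with the pointer in the middle of the green band.

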